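# Lay the straightedge along the spreading board

### The arm

A 6-joint arm with a two-finger parallel gripper is mounted at the origin on the work surface. World frame = base frame: x ahead of the robot, y to its left, z up, the work surface at z = 0. Lengths are in m, angles in degrees, forces in N, time in s.
With the tool pointing down it reaches from about 0.275 to 0.75 m from the base axis. Payload 10.2 kg.
Tool frame: the origin (TCP) lies between the finger pads; the fingertips stand 14 mm ahead of it and the grasp point (between the pads) lies 5 mm behind it; z points along the fingers, y is the line along which they close (so a half turn about z gives the same grasp; the last joint's range is limited). The gripper opens to 88 mm and grips with 3 to 60 N. Pads are 18 mm wide; open, the fingers measure 123 mm over their backs; the gripper's body (75 mm by 187 mm) begins 45 mm behind the grasp point.
Start: joints at [-12.8, 17.928, 85.812, -0, 76.261, -12.8], TCP at [0.525, -0, 0.253] pointing down, gripper open.
Joint ranges: [-168.41, 168.41], [-55.51, 124.54], [10.69, 146.95], [-70.63, 250.63], [1, 178], [-165.06, 165.06]. Speed limits (degrees/s): [136.94, 136.94, 172.46, 180, 180, 180].

### API

Orientations are given as a 3x3 rotation matrix whose columns are the frame's x, y, z axes.
In Python, from rig import bot gives the robot as it stands.
- The arm moves only by the tool servo_tool, never from a script. Its argument "moves" is a list of rows, each an object of numbers: "rx", "ry", "rz": the turn, a rotation vector about the tool's x, y, z in units of 0.12 rad (1.0 is 0.12 rad); "x", "y", "z": the shift along the tool's x, y, z in units of 0.4 m (1.0 is 0.4 m); "grip": the finger opening in mm, from 0 to 88.1. A call has 1 to 5 rows; each row shifts and turns the commanded pose from where the row before left it, along the tool's axes as they then stand; what a row does not reach is not made up. A row lasts 1/12 s, in which the tool goes at most 41.7 mm and 7.16 degrees, less where a joint would pass 70% of its speed; a pose out of reach is approached as far as the arm can. A call with a number of a shift or a turn outside -1 to 1 is refused whole. A call with a gripper value outside its range is refused whole. The fingers move at their own pace and stop on an object; the grip force is fixed at half the most. Time passes only in rows, so rows that do not move let the fingers close. It gives the time, the measured TCP pose, the force, the opening and the grip force at its end, in the units of the state.
- bot.state(): the state, without advancing time (a new reading comes with each control period).
- bot.snapshot(name): name is "scene" or "side" or "wrist"; returns (picture, depth): 480x640x3 uint8, red, green, blue; 480x640 float32, m along the optical axis (not along the pixel's ray), 0 where there is no reading.
- bot.calibration(name): a dict with "K" (3x3 intrinsics, pixels), "k1" (the pictures are not rectified: a ray, as slopes to the right and down, at radius r is drawn at 1 + k1 r^2 times it, then the intrinsics apply), "world_from_camera" (4x4, takes a point from camera to world coordinates); the wrist camera has in their place "hand_eye" (4x4, takes a point from camera to tool coordinates, whose origin is the TCP and whose axes are the flange's). Camera axes: x right, y down, z forward; pixel columns grow to the right and rows downward; lengths in m; the calibration is good to about 2 mm. A picture is of the moment at which its call begins: read the wrist's pose just before it. calibration takes no time and is no camera call.
- bot.sign_off(): hands the job in; it is judged then, once.
Trained networks look in the newest picture that a camera, given by its name, has taken for a name from the list of things; names that differ only in an ending like _2 or _b are one class to them, and where a whole thing is asked for, a point or a joint stands for the part that bears it (a point fixed in the world has none). Each returns a list of dicts, best first, with "p" (0 to 1); they miss things now and then, are a little off and sometimes report something else, mostly with a low value. They report only what shows in the picture. A call takes as long as a camera call. They do not tell look-alikes from the thing itself.
- bot.recognise(label, camera): "box" ([left, top, right, bottom] in pixels, round what is visible of it).
The state is a dict: "time": time; "qpos": joint angles; "qd": joint speeds; "joint_torque": joint torques, N m; "eef_pos": TCP position; "tcp_rot": TCP orientation; "contact_force": force on the tool from outside, world axes, zero at the start; "torque": the same for the moment, N m; "gripper_width": finger opening in m; "grasp_force": force on a finger pad.
Only numpy, scipy, OpenCV 4.12 (cv2) and the standard library are available. Lean on these libraries where they do the work, as an engineer would, in place of code of your own. Each camera call takes 0.05 s, during which the arm holds its last target. There are 200 camera calls.

### The job

Ready the grooved insect board for a scale photograph: take the straightedge by its rib from the sloping rest under the strip lamp and lay it flat on the bench, its graduated edge flush along the whole of the board's long side that faces the robot, and the ends of the two level with each other. Leave the board where it stands, apart from a slight nudge, and do not disturb the cork block, the jar or the dish.

Things in the scene. Friction and masses are not known exactly. Their poses are not given: they have to be found in the camera images.
- straightedge: Aluminium straightedge 180 x 60 x 5 mm, 0.23 kg, with a black upright grip rib 80 mm long, 12 mm wide, top 33 mm above the underside, centred at x = -18 mm. Origin: centre of the underside. x: across, to the graduated edge (at +30 mm); y: lengthwise; z: out of the ribbed face. Starts on the rest, tilted 38 degrees about y, graduated edge uppermost, ribbed face towards the robot.
- rib (a point): Point to grip: centre of the rib, 22 mm above the straightedge's underside; axes as the straightedge's.
- edge_left (a point): Lower corner of the straightedge's graduated edge at its own y = +90 mm (x = +30, z = 0); axes as the straightedge's.
- edge_right (a point): Lower corner of the straightedge's graduated edge at its own y = -90 mm (x = +30, z = 0); axes as the straightedge's.
- board: Loose wooden spreading board with a groove down the middle and two pinned moths, 0.5 kg: 180 mm long (own y), 80 mm wide (own x), 22 mm high. Origin: centre of the underside. Its long side that faces the robot is at x = -40 mm, its ends at y = +-90 mm.
- rest: Wooden rest screwed to the bench, foot 120 x 200 mm. Origin: centre of its underside. Slope rises 38 degrees to own +x, from x = -35, z = 62 mm, where a lip stands 5 mm above it; y runs along it. Strip lamp overhead: bar 28 wide, 200 long (y), at x = -61 to -33, z = 295 to 325 mm, on posts at x = +50, y = +-90: no room for an upright tool; come in leaning back to the robot, square to the slope.
- cork_block: Bystander: loose cork pinning block on a wooden foot, 90 x 110 x 28 mm, without a groove. Origin: centre of the underside.
- jar: Bystander: loose capped glass jar, 72 mm across, 100 mm high. Origin: centre of the underside.
- dish: Bystander: loose closed white round dish, 90 mm across, 20 mm high. Origin: centre of the underside.
Things that resemble listed ones, but are neither listed nor needed, are in the scene too. What is shaped like the board but yellow is not meant.

How it is judged (in metres and radians):
On the way:
1. the straightedge is held in the fingers, clear of the rest (contact force between the fingers and straightedge above 0.5 N and contact force between straightedge and rest below 0.01 N and distance of straightedge from where it was at the start of the episode above 0.03 m), for 0.2 s.
At the end, for the whole second after the job is handed in: The straightedge lies flat and still on the bench, ribbed face up; both ends of its graduated edge are within 3.5 mm of the board's long side that faces the robot, and the ends of the two are level within 6 mm; the board lies flat within 25 mm of where it began (x of edge_left in the frame of board between -0.0435 and -0.036 m and x of edge_right in the frame of board between -0.0435 and -0.036 m and y of rib in the frame of board between -0.006 and 0.006 m and angle between each of straightedge, board's own z axis and vertical below 0.04 rad and height (world z) of each of straightedge, board below 0.004 m and distance of board from where it was at the start of the episode below 0.025 m and linear speed of straightedge below 0.01 m/s); the robot touches nothing.
It fails at once if the board is shoved more than 30 mm (distance of board from where it was at the start of the episode above 0.03 m).
It fails at once if the cork block is moved more than 15 mm (distance of cork_block from where it was at the start of the episode above 0.015 m).
It fails at once if the jar is moved more than 15 mm (distance of jar from where it was at the start of the episode above 0.015 m).
It fails at once if the dish is moved more than 15 mm (distance of dish from where it was at the start of the episode above 0.015 m).
It also fails if it takes over 54 s, if anything falls off the work surface, if the arm or the gripper's body presses on something with over 40 N, if the wrist force passes 120 N, or if a joint passes its speed limit or range.

## Working session

There is one attempt and no reset: what is moved stays moved. The work goes in short steps, Python scripts to look and compute and a tool call to move; the robot and the scene stay as the last step left them, time stands still between calls to the robot, and variables do not carry over. Pictures are saved under pics/ and viewed, at most 10 in all, crops included, and the job is handed in when it is done.

Besides the shell and the picture viewer there is one more tool, called after "Emit:" as a command line: name --argument value ..., lists and objects as JSON in quotes. servo_tool: Moves the arm, as the interface text tells. Shifts and turns lie within -1 to 1; 1 stands for 0.4 m of shift or 0.12 rad of turn. Its arguments: {"type":"object","properties":{"moves":{"type":"array","items":{"type":"object","properties":{"rx":{"type":"number"},"ry":{"type":"number"},"rz":{"type":"number"},"x":{"type":"number"},"y":{"type":"number"},"z":{"type":"number"},"grip":{"type":"number"}}}}},"required":["moves"]}

```bash
ls; mkdir -p pics
cat > h.py <<'E'
import numpy as np, cv2
from rig import bot
np.set_printoptions(precision=4,suppress=True)
def snap(n):
    s=bot.state(); im,d=bot.snapshot(n); return s,im,d,bot.calibration(n)
def cloud(n,s,d,c):
    K=np.array(c['K']);v,u=np.mgrid[0:480,0:640].astype(float)
    p=np.stack([u.ravel(),v.ravel()],1)[:,None]
    xd=(p[:,0,0]-K[0,2])/K[0,0]; yd=(p[:,0,1]-K[1,2])/K[1,1]
    x,y=xd.copy(),yd.copy()
    for _ in range(8):
        f=1+c['k1']*(x*x+y*y); x,y=xd/f,yd/f
    z=d.ravel(); P=np.stack([x*z,y*z,z,np.ones_like(z)],1)
    if n=='wrist':
        T=np.eye(4);T[:3,:3]=np.array(s['tcp_rot']).reshape(3,3);T[:3,3]=s['eef_pos'];T=T@np.array(c['hand_eye'])
    else: T=np.array(c['world_from_camera'])
    W=(P@T.T)[:,:3].reshape(480,640,3); W[d==0]=np.nan
    return W
E
python3 - <<'E'
from h import *
ims=[]
for n in ['scene','side']:
    s,im,d,c=snap(n); np.savez(f'{n}.npz',im=im,W=cloud(n,s,d,c))
    cv2.imwrite(f'pics/{n}.png',im[:,:,::-1])
    print(n,np.array(c['K']).tolist(),c['k1'],np.array(c['world_from_camera']))
    for l in ['straightedge','rib','board','rest','cork_block','jar','dish']:
        print(l,[(np.round(r['box']).tolist(),round(r['p'],2)) for r in bot.recognise(l,n)[:4]])
print(bot.state())
E
```

```text
pics
scene [[489.21120769074037, 0.0, 324.77026283623377], [0.0, 489.21120769074037, 243.81875333677846], [0.0, 0.0, 1.0]] -0.04175132372262392 [[-0.3216  0.6421 -0.6959  1.4732]
 [ 0.9466  0.2015 -0.2515  0.1938]
 [-0.0213 -0.7396 -0.6727  0.8533]
 [ 0.      0.      0.      1.    ]]
straightedge [([448.0, 240.0, 516.0, 267.0], 0.61)]
rib [([445.0, 238.0, 513.0, 269.0], 0.83)]
board [([162.0, 184.0, 202.0, 229.0], 0.92), ([233.0, 210.0, 307.0, 237.0], 0.83)]
rest [([231.0, 208.0, 308.0, 238.0], 0.74)]
cork_block [([339.0, 235.0, 385.0, 271.0], 0.65)]
jar [([383.0, 279.0, 421.0, 330.0], 0.98), ([440.0, 237.0, 516.0, 266.0], 0.74)]
dish [([298.0, 282.0, 334.0, 315.0], 0.95)]
side [[504.210078573087, 0.0, 315.79564935754985], [0.0, 504.210078573087, 232.79818925722262], [0.0, 0.0, 1.0]] -0.14144040621687995 [[-0.9156 -0.2055  0.3456  0.2052]
 [-0.4016  0.5091 -0.7613  0.9307]
 [-0.0195 -0.8358 -0.5487  0.8078]
 [ 0.      0.      0.      1.    ]]
straightedge [([307.0, 252.0, 350.0, 291.0], 0.17)]
rib [([242.0, 286.0, 308.0, 355.0], 0.75)]
board [([353.0, 203.0, 386.0, 242.0], 0.86), ([373.0, 171.0, 427.0, 192.0], 0.75)]
rest [([209.0, 190.0, 321.0, 384.0], 0.72)]
cork_block [([309.0, 255.0, 349.0, 292.0], 0.91)]
jar [([227.0, 252.0, 256.0, 299.0], 0.82)]
dish [([277.0, 237.0, 294.0, 255.0], 0.53)]
{'time': 0.8, 'qpos': array([-12.8002,  17.9287,  85.8133,  -0.001 ,  76.2603, -12.8006]), 'qd': array([-0.0084, -0.0135,  0.0592,  0.0522,  0.0887, -0.0098]), 'joint_torque': array([ -0.    , -40.2088, -25.2407,   0.0695,   0.0319,   0.    ]), 'eef_pos': array([ 0.525 , -0.    ,  0.2527]), 'tcp_rot': array([[-0.,  1., -0.],
       [ 1.,  0., -0.],
       [-0., -0., -1.]]), 'contact_force': array([ 0.5653, -0.4655, -0.1141]), 'torque': array([-0.0327,  0.011 , -0.0207]), 'grasp_force': 0.0, 'gripper_width': 0.08784007778845031}
```

View pics/scene.png

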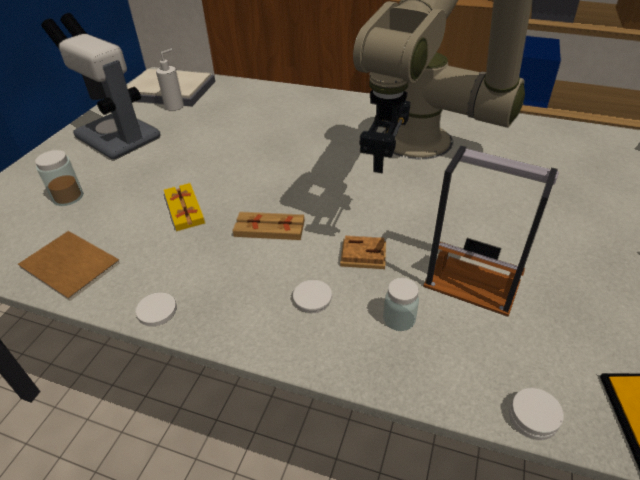

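View pics/side.png

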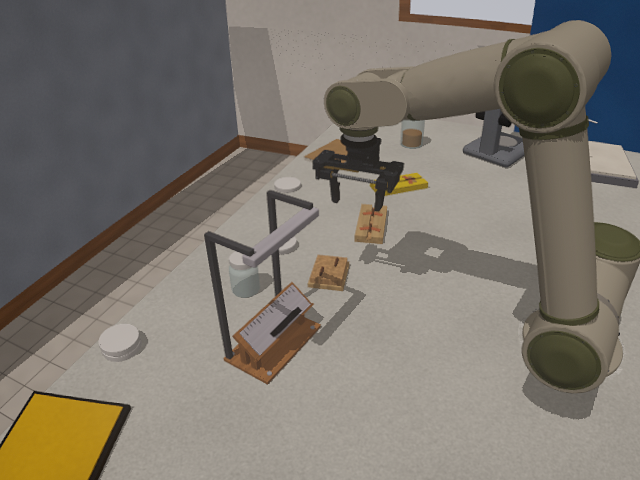

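Scene picture: the robot is at the back. The wooden grooved board is at (269,225), the yellow look-alike at (184,206), the cork block at (363,250), and the rest with its lamp at (480,260). The jar is at (401,303) and the dish at (312,296).
Side picture: the board is at (372,224), the yellow one at (405,184), the straightedge at (275,320) with its black rib at (287,321), and the cork block at (329,272).
Candidates for the board are wooden (269,225), yellow (184,206), cork (363,250) and the brown tile (69,263). I choose the wooden one. The only straightedge is the one on the rest.

Run:
```python
from h import *
a=np.load('side.npz');im=a['im'];W=a['W']
cv2.imwrite('pics/crop.png',cv2.resize(im[170:390,200:440],None,fx=2.5,fy=2.5,interpolation=cv2.INTER_CUBIC)[:,:,::-1])
b=np.load('scene.npz')
def rect(W,m,lab):
    P=W[m]; P=P[np.isfinite(P).all(1)]
    r=cv2.minAreaRect(P[:,:2].astype(np.float32)*1000); print(lab,len(P),'zmed',np.median(P[:,2]),r)
for n,D,boxes in [('scene',b,dict(board=[225,205,312,245],cork=[335,232,390,275],jar=[380,275,425,335],dish=[290,278,340,318],rest=[420,230,530,315])),('side',a,dict(board=[345,195,395,250],cork=[303,250,355,298],rest=[215,275,330,390]))]:
  for k,(l,t,r,bb) in boxes.items():
    M=np.zeros((480,640),bool);M[t:bb,l:r]=1
    with np.errstate(invalid='ignore'):
      z=D['W'][:,:,2]; m=M&(z>0.010)
      if k=='board':m&=(z<.03)&(z>.015)
      if k=='rest': m&=(z<.18)
      rect(D['W'],m,n+' '+k)
      if k=='rest' and n=='side':
        P=D['W'][m&(z>.05)]; 
        # slope plane fit by RANSAC
        g=np.random.default_rng(0);best=0
        for _ in range(500):
            q=P[g.choice(len(P),3,False)];nn=np.cross(q[1]-q[0],q[2]-q[0]);nn/=np.linalg.norm(nn)+1e-12
            nn*=np.sign(nn[2]); e=abs((P-q[0])@nn)<.002
            if e.sum()>best and .6<nn[2]<.95: best=e.sum();bn=nn;be=e
        Q=P[be];cen=Q.mean(0);nn=np.linalg.svd(Q-cen)[2][2];nn*=np.sign(nn[2])
        print('plane',nn,np.degrees(np.arccos(nn[2])),cen,best,len(P))
        up=np.array([0,0,1])-nn[2]*nn;up/=np.linalg.norm(up);yy=np.cross(nn,up)
        Q=P[be]-cen; r=cv2.minAreaRect((np.stack([Q@up,Q@yy],1)*1000).astype(np.float32));print('x=up',up,'y',yy,r,np.percentile(Q@up,[1,99]),np.percentile(Q@yy,[1,99]))
        h=(P-cen)@nn; R=P[(h>.012)&(h<.045)];print('rib',len(R),(R-cen).mean(0)@np.stack([up,yy,nn],1),R.mean(0))
```

```text
scene board 1376 zmed 0.02194460254996422 ((575.6497192382812, -289.3993835449219), (88.37942504882812, 181.3426971435547), 13.037748336791992)
scene cork 1219 zmed 0.02741412544691446 ((602.2190551757812, -19.765335083007812), (92.42180633544922, 109.8810043334961), 11.853264808654785)
scene jar 1493 zmed 0.07577116972272735 ((778.1009521484375, 111.3604965209961), (67.58097839355469, 69.02405548095703), 53.73429870605469)
scene dish 964 zmed 0.019753766237149584 ((779.404296875, -92.09383392333984), (88.46369934082031, 88.12718963623047), 69.20346069335938)
scene rest 3325 zmed 0.06724755318385867 ((623.1198120117188, 251.384765625), (199.47232055664062, 121.4058837890625), 80.76435089111328)
side board 825 zmed 0.02181326146445628 ((577.2431030273438, -285.20855712890625), (80.45050048828125, 192.46636962890625), 13.078997611999512)
side cork 1043 zmed 0.027027536678090658 ((589.131103515625, 43.72975158691406), (90.76361083984375, 239.0779266357422), 12.441766738891602)
side rest 4910 zmed 0.07651614766511189 ((627.7472534179688, 200.3766326904297), (246.45703125, 326.043701171875), 28.074920654296875)
plane [-0.6011  0.0946  0.7936] 37.47775541820705 [0.6097 0.2608 0.084 ] 1603 3486
x=up [ 0.7839 -0.1234  0.6085] y [0.1555 0.9878 0.    ] ((23.99156951904297, -7.865150451660156), (200.25634765625, 124.39213562011719), 88.16770935058594) [-0.0353  0.0739] [-0.0975  0.0887]
rib 337 [0.0205 0.0266 0.0262] [0.6141 0.2871 0.1173]
```

View pics/crop.png

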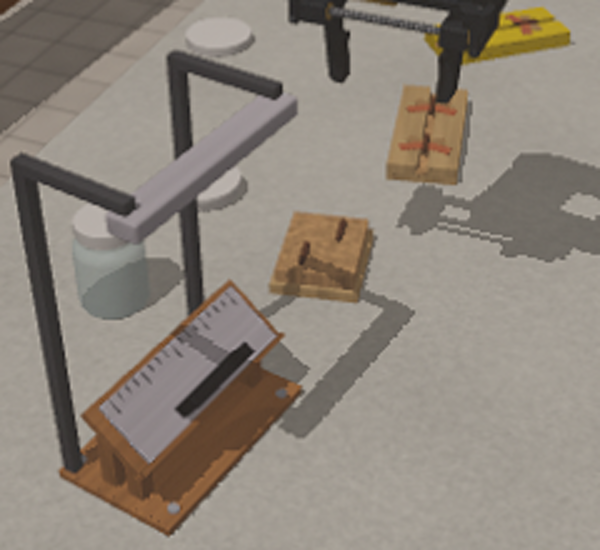

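The crop confirms it: the rib is on the straightedge's lower half, the wooden grooved board has its moths, and the cork block has no groove. Next I'll look at the board from above with the wrist camera.

Emit:
servo_tool --moves '[{"x": -0.1},{"x": -0.1},{"x": -0.1},{"x": -0.1},{"x": -0.1}]'

```text
schema error: expected keys rx, ry, rz, x, y, z, grip
```

Emit:
servo_tool --moves '[{"x": -0.1},{"x": -0.1},{"x": -0.04},{},{}]'

```text
schema error: expected keys rx, ry, rz, x, y, z, grip
```

```bash
cat >> h.py <<'E'
def top(W,m):
    P=W[m]; P=P[np.isfinite(P).all(1)]
    return P, cv2.minAreaRect(P[:,:2].astype(np.float32)*1000)
E
python3 - <<'E'
from h import *
s,im,d,c=snap('wrist');print(s['eef_pos'],c)
W=cloud('wrist',s,d,c);np.savez('wrist1.npz',im=im,W=W)
cv2.imwrite('pics/w1.png',im[:,:,::-1])
with np.errstate(invalid='ignore'): m=(abs(W[:,:,2]-.022)<.006)&(np.hypot(W[:,:,0]-.576,W[:,:,1]+.289)<.13)
P,r=top(W,m);print(len(P),r,P[:,2].mean())
m2=np.abs(W[:,:,2])<.004;print('bench z',np.median(W[m2][:,2]))
E
```

```text
[ 0.525  -0.      0.2527] {'K': array([[379.1036,   0.    , 317.5699],
       [  0.    , 379.1036, 239.3646],
       [  0.    ,   0.    ,   1.    ]]), 'k1': 0.007849703297196897, 'hand_eye': array([[ 0.    , -0.9522, -0.3055,  0.0784],
       [ 1.    ,  0.0001, -0.0001,  0.0001],
       [ 0.0002, -0.3055,  0.9522, -0.1323],
       [ 0.    ,  0.    ,  0.    ,  1.    ]])}
2859 ((570.520751953125, -265.93939208984375), (79.91586303710938, 135.03207397460938), 13.024024963378906) 0.022040688537218
bench z 0.00026786435474449033
```

View pics/w1.png

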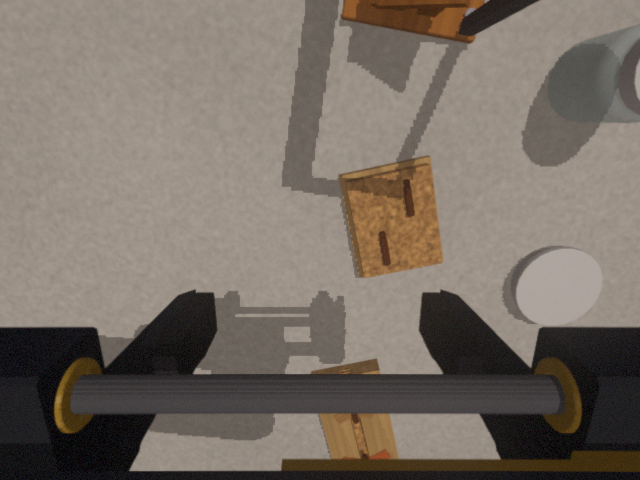

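The wrist view has the cork block at (390,215), the dish at (558,285), the rest at the top, and the board at the bottom (355,420), partly hidden by the gripper. I'll shift over so the board is fully in view.

Emit:
servo_tool --moves '[{"x": -0.1,"y": 0,"z": 0,"rx": 0,"ry": 0,"rz": 0,"grip": 88},{"x": -0.1,"y": 0,"z": 0,"rx": 0,"ry": 0,"rz": 0,"grip": 88},{"x": -0.1,"y": 0,"z": 0,"rx": 0,"ry": 0,"rz": 0,"grip": 88},{"x": -0.1,"y": 0,"z": 0,"rx": 0,"ry": 0,"rz": 0,"grip": 88},{"x": -0.1,"y": 0,"z": 0,"rx": 0,"ry": 0,"rz": 0,"grip": 88}]'

```text
time: 1.27
eef_pos: [0.5247, -0.2019, 0.2528]
tcp_rot: [[-0.0, 1.0, 0.0], [1.0, 0.0, -0.0], [-0.0, 0.0, -1.0]]
contact_force: [0.7, 0.5, -0.1]
gripper_width: 0.088
grasp_force: 0.0
```

Emit:
servo_tool --moves '[{"x": -0.1,"y": 0,"z": 0,"rx": 0,"ry": 0,"rz": 0,"grip": 88},{"x": -0.07,"y": 0,"z": 0,"rx": 0,"ry": 0,"rz": 0,"grip": 88},{"x": 0,"y": 0,"z": 0,"rx": 0,"ry": 0,"rz": 0,"grip": 88},{"x": 0,"y": 0,"z": 0,"rx": 0,"ry": 0,"rz": 0,"grip": 88},{"x": 0,"y": 0,"z": 0,"rx": 0,"ry": 0,"rz": 0,"grip": 88}]'

```text
time: 1.68
eef_pos: [0.5251, -0.2673, 0.2526]
tcp_rot: [[-0.0, 1.0, -0.0], [1.0, 0.0, 0.0], [0.0, -0.0, -1.0]]
contact_force: [0.2, 0.1, 0.4]
gripper_width: 0.0882
grasp_force: 0.0
```

Run:
```python
from h import *
s,im,d,c=snap('wrist');print(s['eef_pos'])
W=cloud('wrist',s,d,c);np.savez('wrist1.npz',im=im,W=W)
cv2.imwrite('pics/w2.png',im[:,:,::-1])
with np.errstate(invalid='ignore'): m=(abs(W[:,:,2]-.022)<.006)&(np.hypot(W[:,:,0]-.576,W[:,:,1]+.289)<.13)
P,r=top(W,m);print(len(P),r,P[:,2].mean())
```

```text
[ 0.5251 -0.2673  0.2526]
12806 ((576.1641235351562, -289.4739990234375), (80.11859893798828, 180.5625762939453), 13.04700756072998) 0.022652641898094045
```

View pics/w2.png

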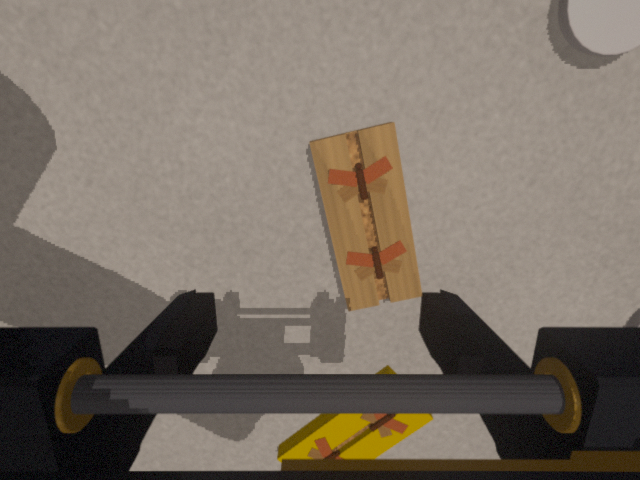

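The board lies fully in view at (365,215), centre (0.576, -0.289), yaw 13.05°. Now I'll locate the straightedge and plan the pregrasp.

```bash
cat >> h.py <<'E'
from scipy.spatial.transform import Rotation as Ro
def plan(p,R,show=1):
    s=bot.state();R0=np.array(s['tcp_rot']).reshape(3,3)
    rv=Ro.from_matrix(R0.T@R).as_rotvec(); sh=R0.T@(np.array(p)-s['eef_pos'])
    sh2=R.T@(np.array(p)-s['eef_pos'])
    print('turn units',rv/.12,'deg',np.degrees(np.linalg.norm(rv)),'| shift units (before turn)',sh/.4,'(after turn)',sh2/.4,'mm',np.linalg.norm(sh)*1000)
def tool(yaw,lean):  # closing axis y along slope x
    # y tool = slope up, z tool into slope
    B=np.array([[0,1,0],[1,0,0],[0,0,-1.]])
    return Ro.from_euler('ZY',[yaw,-lean],degrees=True).as_matrix()@B
E
python3 - <<'E'
from h import *
a=np.load('side.npz');im=a['im'].astype(int);W=a['W']
yaw=-9.1;rp=np.array([.6231,.2514,0]);Rr=Ro.from_euler('ZY',[yaw,-38],degrees=True).as_matrix()
Rz=Ro.from_euler('Z',yaw,degrees=True).as_matrix()
o=rp+Rz@np.array([-.035,0,.062])
L=(W-o)@Rr  # slope frame: x up slope from lip, z out
with np.errstate(invalid='ignore'): 
  near=(L[:,:,0]>-.01)&(L[:,:,0]<.09)&(abs(L[:,:,1])<.12)&(L[:,:,2]>-.01)&(L[:,:,2]<.045)
grey=(im.max(2)-im.min(2)<25)
pl=near&grey&(im.min(2)>90); rib=near&grey&(im.max(2)<60)
for n,m in (('plate',pl),('rib',rib)):
  q=L[m]*1000;print(n,len(q),np.percentile(q,[1,5,50,95,99],axis=0).round(1).tolist(),cv2.minAreaRect(q[:,:2].astype(np.float32)))
print(tool(0,0),tool(-9.1,38))
print('rib w',o+Rr@np.array([.012,0,.022]))
plan(o+Rr@np.array([.012,0,.142]),tool(-9.1,38))
E
```

```text
plate 1771 [[-0.5, -90.2, -0.1], [1.6, -82.0, 1.8], [32.4, 13.1, 4.8], [56.0, 83.7, 7.5], [58.1, 88.3, 8.5]] ((31.71755599975586, -4.713661193847656), (189.48902893066406, 66.08300018310547), 89.4568099975586)
rib 212 [[5.3, -38.7, 9.7], [5.5, -32.6, 15.6], [11.2, 7.1, 32.0], [15.8, 39.1, 34.8], [16.8, 39.9, 36.6]] ((11.213367462158203, 0.6837844848632812), (80.4739761352539, 11.701553344726562), 89.5415267944336)
[[ 0.  1.  0.]
 [ 1.  0.  0.]
 [ 0.  0. -1.]] [[ 0.1582  0.7781  0.6079]
 [ 0.9874 -0.1246 -0.0974]
 [ 0.      0.6157 -0.788 ]]
rib w [0.5845 0.2576 0.0867]
turn units [-5.5146 -0.4443  1.2831] deg 39.04798486259347 | shift units (before turn) [ 1.3404 -0.0325  0.1793] (after turn) [ 1.3181 -0.3037 -0.0102] mm 541.0722281000811
```

Emit:
servo_tool --moves '[{"x": 0.1,"y": -0.02,"z": 0,"rx": 0,"ry": 0,"rz": 0,"grip": 45},{"x": 0.1,"y": 0,"z": 0,"rx": 0,"ry": 0,"rz": 0,"grip": 45},{"x": 0.1,"y": 0,"z": 0,"rx": 0,"ry": 0,"rz": 0,"grip": 45},{"x": 0,"y": 0,"z": 0,"rx": -0.92,"ry": -0.074,"rz": 0.214,"grip": 45},{"x": 0,"y": 0,"z": 0,"rx": -0.92,"ry": -0.074,"rz": 0.214,"grip": 45}]'

```text
time: 2.15
eef_pos: [0.5178, -0.1446, 0.2534]
tcp_rot: [[0.049, 0.973, 0.224], [0.999, -0.045, -0.023], [-0.013, 0.225, -0.974]]
contact_force: [0.9, -0.7, -0.4]
gripper_width: 0.0569
grasp_force: 0.0
```

Emit:
servo_tool --moves '[{"x": 0,"y": 0,"z": 0,"rx": -0.92,"ry": -0.074,"rz": 0.214,"grip": 45},{"x": 0,"y": 0,"z": 0,"rx": -0.92,"ry": -0.074,"rz": 0.214,"grip": 45},{"x": 0,"y": 0,"z": 0,"rx": -0.92,"ry": -0.074,"rz": 0.214,"grip": 45},{"x": 0,"y": 0,"z": 0,"rx": -0.92,"ry": -0.074,"rz": 0.214,"grip": 45},{"x": 0,"y": 0,"z": 0,"rx": 0,"ry": 0,"rz": 0,"grip": 45}]'

```text
time: 2.57
eef_pos: [0.5151, -0.1457, 0.2514]
tcp_rot: [[0.16, 0.777, 0.609], [0.987, -0.127, -0.097], [0.002, 0.617, -0.787]]
contact_force: [-1.1, 0.5, -0.5]
gripper_width: 0.0451
grasp_force: 0.0
```

Run:
```python
from h import *
Rt=tool(-9.1,38);plan(np.array([.5845,.2576,.0867])-Rt[:,2]*.12,Rt);print(bot.state()['qpos'])
```

```text
turn units [ 0.0129 -0.0067 -0.0209] deg 0.17530728970016252 | shift units (before turn) [ 1.0224 -0.2467  0.0321] (after turn) [ 1.0231 -0.2441  0.0316] mm 420.9132928857294
[-35.5214   4.079  110.9757  29.87    33.5459 -46.7986]
```

Emit:
servo_tool --moves '[{"x": 0.08,"y": -0.05,"z": 0,"rx": 0,"ry": 0,"rz": 0,"grip": 45},{"x": 0.08,"y": -0.05,"z": 0,"rx": 0,"ry": 0,"rz": 0,"grip": 45},{"x": 0.08,"y": -0.05,"z": 0,"rx": 0,"ry": 0,"rz": 0,"grip": 45},{"x": 0.08,"y": -0.05,"z": 0,"rx": 0,"ry": 0,"rz": 0,"grip": 45},{"x": 0.08,"y": -0.05,"z": 0,"rx": 0,"ry": 0,"rz": 0,"grip": 45}]'

```text
time: 2.98
eef_pos: [0.4661, 0.0186, 0.1931]
tcp_rot: [[0.157, 0.78, 0.606], [0.988, -0.123, -0.098], [-0.001, 0.614, -0.789]]
contact_force: [0.3, 0.5, -0.2]
gripper_width: 0.045
grasp_force: 0.0
```

Emit:
servo_tool --moves '[{"x": 0.1,"y": 0,"z": 0,"rx": 0,"ry": 0,"rz": 0,"grip": 45},{"x": 0.1,"y": 0,"z": 0,"rx": 0,"ry": 0,"rz": 0,"grip": 45},{"x": 0.1,"y": 0,"z": 0,"rx": 0,"ry": 0,"rz": 0,"grip": 45},{"x": 0.1,"y": 0,"z": 0,"rx": 0,"ry": 0,"rz": 0,"grip": 45},{"x": 0.1,"y": 0,"z": 0,"rx": 0,"ry": 0,"rz": 0,"grip": 45}]'

```text
time: 3.4
eef_pos: [0.4877, 0.1408, 0.1927]
tcp_rot: [[0.159, 0.786, 0.598], [0.987, -0.125, -0.099], [-0.003, 0.606, -0.796]]
contact_force: [0.6, -1.0, 0.0]
gripper_width: 0.0449
grasp_force: 0.0
```

Emit:
servo_tool --moves '[{"x": 0.1,"y": 0,"z": 0,"rx": 0,"ry": 0,"rz": 0,"grip": 45},{"x": 0.02,"y": 0,"z": 0,"rx": 0,"ry": 0,"rz": 0,"grip": 45},{"x": 0,"y": 0,"z": 0,"rx": 0,"ry": 0,"rz": 0,"grip": 45},{"x": 0,"y": 0,"z": 0,"rx": 0,"ry": 0,"rz": 0,"grip": 45},{"x": 0,"y": 0,"z": 0,"rx": 0,"ry": 0,"rz": 0,"grip": 45}]'

```text
time: 3.82
eef_pos: [0.4947, 0.1863, 0.1919]
tcp_rot: [[0.159, 0.786, 0.597], [0.987, -0.126, -0.097], [-0.001, 0.605, -0.796]]
contact_force: [-0.1, -0.9, -0.6]
gripper_width: 0.0455
grasp_force: 0.0
```

```bash
cat > se.py <<'E'
from h import *
s,im,d,c=snap('wrist')
W=cloud('wrist',s,d,c);cv2.imwrite('pics/w3.png',im[:,:,::-1]);im=im.astype(int)
R0=np.array(s['tcp_rot']).reshape(3,3);L=(W-s['eef_pos'])@R0   # tool frame
grey=(im.max(2)-im.min(2)<25)
with np.errstate(invalid='ignore'): near=(abs(L[:,:,0])<.15)&(abs(L[:,:,1])<.1)&(L[:,:,2]>.05)
for n,m in (('plate',near&grey&(im.min(2)>70)),('rib',near&grey&(im.max(2)<60))):
  q=L[m]*1000
  if len(q)>5: print(n,len(q),np.percentile(q,[1,5,50,95,99],axis=0).round(1).tolist(),cv2.minAreaRect(q[:,:2].astype(np.float32)))
Rt=tool(-9.1,38);plan(np.array([.5845,.2576,.0867]),Rt)
E
python3 se.py
```

```text
plate 45073 [[-137.3, -99.1, 144.3], [-115.0, -95.6, 145.0], [34.8, -0.1, 172.1], [141.3, 87.2, 305.7], [148.2, 97.5, 314.2]] ((0.0254058837890625, -0.00023651123046875), (299.9234619140625, 199.99180603027344), 0.0015993347624316812)
rib 2747 [[-10.6, -9.0, 116.6], [-8.6, -8.4, 117.1], [78.2, -2.6, 118.3], [117.2, 85.8, 164.8], [120.4, 97.4, 181.6]] ((41.635040283203125, 28.8731689453125), (56.718685150146484, 170.41180419921875), 51.188926696777344)
turn units [-0.1155  0.0136 -0.0084] deg 0.8014595147030025 | shift units (before turn) [ 0.2128 -0.0052  0.3259] (after turn) [ 0.2122 -0.0095  0.3261] mm 155.694747586247
```

View pics/w3.png

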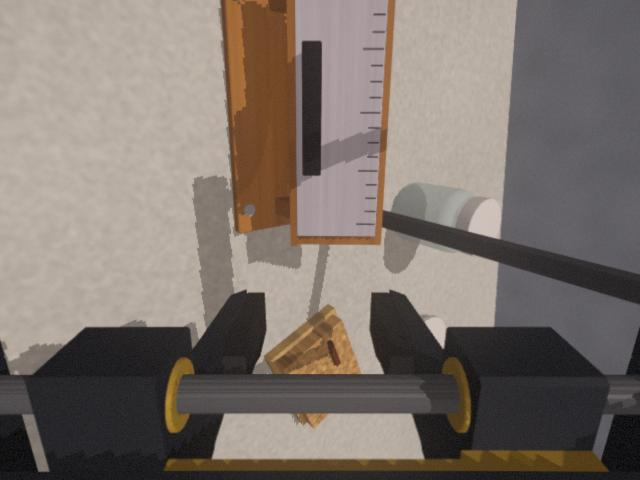

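The rib is at pixel (312,108) with the plate between the gripper fingers' line. The move fell short along x because of the joint speed limit. I'll measure the rib precisely in tool axes.

```bash
cat >> se.py <<'E'
with np.errstate(invalid='ignore'):
  zt=np.nanpercentile(L[near&grey&(im.max(2)<60)][:,2],10)
  m=near&grey&(im.max(2)<60)&(L[:,:,2]<zt+.01)
q=L[m]*1000;print('ribtop',cv2.minAreaRect(q[:,:2].astype(np.float32)),np.median(q[:,2]))
E
python3 se.py | tail -2
```

```text
turn units [-0.1151  0.0131 -0.0117] deg 0.800445631445198 | shift units (before turn) [ 0.213  -0.0054  0.3259] (after turn) [ 0.2125 -0.0096  0.3261] mm 155.73833425154552
ribtop ((82.51748657226562, -3.7884163856506348), (11.326583862304688, 78.64373779296875), 89.919189453125) 118.1105118507678
```

Emit:
servo_tool --moves '[{"x": 0.07,"y": 0,"z": 0,"rx": -0.06,"ry": 0,"rz": 0,"grip": 45},{"x": 0.07,"y": 0,"z": 0,"rx": -0.055,"ry": 0,"rz": 0,"grip": 45},{"x": 0.07,"y": 0,"z": 0,"rx": 0,"ry": 0,"rz": 0,"grip": 45},{"x": 0,"y": 0,"z": 0,"rx": 0,"ry": 0,"rz": 0,"grip": 45},{"x": 0,"y": 0,"z": 0,"rx": 0,"ry": 0,"rz": 0,"grip": 45}]'

```text
time: 4.33
eef_pos: [0.5081, 0.2698, 0.1915]
tcp_rot: [[0.158, 0.778, 0.608], [0.987, -0.125, -0.098], [-0.0, 0.615, -0.788]]
contact_force: [-0.8, -0.7, 0.0]
gripper_width: 0.0448
grasp_force: 0.0
```

```bash
python3 se.py
```

```text
plate 43046 [[-132.3, -99.2, 144.6], [-87.9, -95.8, 145.3], [53.5, -4.6, 173.1], [143.2, 88.1, 309.1], [148.6, 97.6, 318.3]] ((0.01617431640625, 0.00159454345703125), (199.99398803710938, 299.95806884765625), 89.99768829345703)
rib 1997 [[-91.8, -10.6, 116.5], [-86.1, -10.1, 117.0], [-1.0, -4.4, 118.2], [37.3, 96.5, 137.4], [87.8, 99.3, 153.3]] ((-1.4633407592773438, 44.516239166259766), (188.53961181640625, 110.90762329101562), 0.012505155988037586)
turn units [-0.0056  0.0086 -0.0048] deg 0.07779591801986198 | shift units (before turn) [ 0.0023 -0.0085  0.3255] (after turn) [ 0.002  -0.0087  0.3255] mm 130.26289303166618
ribtop ((-2.1503067016601562, -5.493423938751221), (79.54000091552734, 10.836004257202148), 0.05996047705411911) 118.0553368862391
```

Emit:
servo_tool --moves '[{"x": -0.003,"y": -0.012,"z": 0,"rx": 0,"ry": 0,"rz": 0,"grip": 45},{"x": 0,"y": 0,"z": 0.08,"rx": 0,"ry": 0,"rz": 0,"grip": 45},{"x": 0,"y": 0,"z": 0.08,"rx": 0,"ry": 0,"rz": 0,"grip": 45},{"x": 0,"y": 0,"z": 0.08,"rx": 0,"ry": 0,"rz": 0,"grip": 45},{"x": 0,"y": 0,"z": 0,"rx": 0,"ry": 0,"rz": 0,"grip": 45}]'

```text
time: 4.8
eef_pos: [0.5626, 0.257, 0.108]
tcp_rot: [[0.162, 0.782, 0.602], [0.987, -0.126, -0.102], [-0.003, 0.611, -0.792]]
contact_force: [-1.1, 0.2, -0.7]
gripper_width: 0.0447
grasp_force: 0.0
```

Emit:
servo_tool --moves '[{"x": 0,"y": 0,"z": 0.04,"rx": 0,"ry": 0,"rz": 0,"grip": 45},{"x": 0,"y": 0,"z": 0.025,"rx": 0,"ry": 0,"rz": 0,"grip": 45},{"x": 0,"y": 0,"z": 0.013,"rx": 0,"ry": 0,"rz": 0,"grip": 45},{"x": 0,"y": 0,"z": 0,"rx": 0,"ry": 0,"rz": 0,"grip": 45},{"x": 0,"y": 0,"z": 0,"rx": 0,"ry": 0,"rz": 0,"grip": 45}]'

```text
time: 5.22
eef_pos: [0.5811, 0.2569, 0.089]
tcp_rot: [[0.159, 0.778, 0.608], [0.987, -0.125, -0.097], [0.0, 0.616, -0.788]]
contact_force: [0.1, 0.8, 0.5]
gripper_width: 0.0451
grasp_force: 0.0
```

```bash
python3 se.py|tail -2
```

```text
turn units [ 0.0039 -0.0035 -0.005 ] deg 0.05010972041527921 | shift units (before turn) [0.0027 0.0025 0.0099] (after turn) [0.0027 0.0025 0.0099] mm 4.234017206290094
ribtop ((0.0, 0.0), (0.0, 0.0), 0.0) nan
  return np.nanmean(a, axis, out=out, keepdims=keepdims)
  return _methods._mean(a, axis=axis, dtype=dtype,
  ret = ret.dtype.type(ret / rcount)
```

Emit:
servo_tool --moves '[{"x": 0,"y": 0,"z": 0.005,"rx": 0,"ry": 0,"rz": 0,"grip": 45},{"x": 0,"y": 0,"z": 0,"rx": 0,"ry": 0,"rz": 0,"grip": 20},{"x": 0,"y": 0,"z": 0,"rx": 0,"ry": 0,"rz": 0,"grip": 14},{"x": 0,"y": 0,"z": 0,"rx": 0,"ry": 0,"rz": 0,"grip": 4},{"x": 0,"y": 0,"z": 0,"rx": 0,"ry": 0,"rz": 0,"grip": 4}]'

```text
time: 5.68
eef_pos: [0.5825, 0.2569, 0.0869]
tcp_rot: [[0.158, 0.778, 0.608], [0.987, -0.125, -0.097], [0.0, 0.616, -0.788]]
contact_force: [0.5, -0.5, 0.7]
gripper_width: 0.0205
grasp_force: 0.0
```

Emit:
servo_tool --moves '[{"x": 0,"y": 0,"z": 0,"rx": 0,"ry": 0,"rz": 0,"grip": 4},{"x": 0,"y": 0,"z": 0,"rx": 0,"ry": 0,"rz": 0,"grip": 4},{"x": 0,"y": 0,"z": 0,"rx": 0,"ry": 0,"rz": 0,"grip": 4},{"x": 0,"y": 0,"z": 0,"rx": 0,"ry": 0,"rz": 0,"grip": 4},{"x": 0,"y": 0,"z": 0,"rx": 0,"ry": 0,"rz": 0,"grip": 4}]'

```text
time: 6.1
eef_pos: [0.5824, 0.2568, 0.0868]
tcp_rot: [[0.158, 0.778, 0.608], [0.987, -0.125, -0.097], [0.0, 0.615, -0.788]]
contact_force: [-2.4, -0.0, 1.9]
gripper_width: 0.0116
grasp_force: 30.0
```

Emit:
servo_tool --moves '[{"x": 0,"y": 0,"z": -0.02,"rx": 0,"ry": 0,"rz": 0,"grip": 4},{"x": 0,"y": 0,"z": -0.04,"rx": 0,"ry": 0,"rz": 0,"grip": 4},{"x": 0,"y": 0,"z": -0.06,"rx": 0,"ry": 0,"rz": 0,"grip": 4},{"x": 0,"y": 0,"z": -0.06,"rx": 0,"ry": 0,"rz": 0,"grip": 4},{"x": 0,"y": 0,"z": -0.06,"rx": 0,"ry": 0,"rz": 0,"grip": 4}]'

```text
time: 6.52
eef_pos: [0.5229, 0.266, 0.163]
tcp_rot: [[0.158, 0.779, 0.607], [0.987, -0.125, -0.098], [-0.0, 0.614, -0.789]]
contact_force: [0.4, 0.1, -2.6]
gripper_width: 0.0119
grasp_force: 30.0
```

Emit:
servo_tool --moves '[{"x": 0,"y": 0,"z": -0.04,"rx": 0,"ry": 0,"rz": 0,"grip": 4},{"x": -0.04,"y": 0,"z": 0,"rx": 0,"ry": 0,"rz": 0,"grip": 4},{"x": -0.08,"y": 0,"z": 0,"rx": 0,"ry": 0,"rz": 0,"grip": 4},{"x": -0.08,"y": 0,"z": 0,"rx": 0,"ry": 0,"rz": 0,"grip": 4},{"x": -0.08,"y": 0,"z": 0,"rx": 0,"ry": 0,"rz": 0,"grip": 4}]'

```text
time: 6.93
eef_pos: [0.4956, 0.1562, 0.175]
tcp_rot: [[0.157, 0.779, 0.608], [0.988, -0.124, -0.097], [-0.0, 0.615, -0.788]]
contact_force: [0.1, -0.1, -3.4]
gripper_width: 0.0118
grasp_force: 30.0
```

Emit:
servo_tool --moves '[{"x": -0.08,"y": 0,"z": 0,"rx": 0,"ry": 0,"rz": 0,"grip": 4},{"x": -0.08,"y": 0,"z": 0,"rx": 0,"ry": 0,"rz": 0,"grip": 4},{"x": -0.08,"y": 0,"z": 0,"rx": 0,"ry": 0,"rz": 0,"grip": 4},{"x": -0.08,"y": 0,"z": 0,"rx": 0,"ry": 0,"rz": 0,"grip": 4},{"x": -0.08,"y": 0,"z": 0,"rx": 0,"ry": 0,"rz": 0,"grip": 4}]'

```text
time: 7.35
eef_pos: [0.4772, 0.0395, 0.1741]
tcp_rot: [[0.157, 0.783, 0.602], [0.988, -0.125, -0.095], [0.001, 0.609, -0.793]]
contact_force: [0.7, 0.7, -2.3]
gripper_width: 0.0118
grasp_force: 30.0
```

Emit:
servo_tool --moves '[{"x": -0.08,"y": 0,"z": 0,"rx": 0,"ry": 0,"rz": 0,"grip": 4},{"x": -0.08,"y": 0,"z": 0,"rx": 0,"ry": 0,"rz": 0,"grip": 4},{"x": -0.08,"y": 0,"z": 0,"rx": 0,"ry": 0,"rz": 0,"grip": 4},{"x": -0.04,"y": 0,"z": 0,"rx": 0,"ry": 0,"rz": 0,"grip": 4},{"x": 0,"y": 0,"z": 0,"rx": 0,"ry": 0,"rz": 0,"grip": 4}]'

```text
time: 7.77
eef_pos: [0.4655, -0.0355, 0.1732]
tcp_rot: [[0.16, 0.787, 0.596], [0.987, -0.128, -0.096], [0.001, 0.604, -0.797]]
contact_force: [-0.4, 0.4, -2.4]
gripper_width: 0.0116
grasp_force: 30.0
```

```bash
cat > pl.py <<'E'
from h import *
import sys
h=float(sys.argv[1]);x=float(sys.argv[2]) if len(sys.argv)>2 else -.090
y=float(sys.argv[3]) if len(sys.argv)>3 else 0
b=np.array([.5762,-.2895,0]);Rb=Ro.from_euler('Z',13.05,degrees=True).as_matrix()
plan(b+Rb@np.array([x,y,h]),tool(13.05,0)); s=bot.state();print((s['eef_pos']-b)@Rb*1000)
E
python3 pl.py 0.12
```

```text
turn units [ 5.3371  1.0437 -3.125 ] deg 43.123868518868285 | shift units (before turn) [-0.6679  0.0528  0.2062] (after turn) [-0.6812 -0.0988  0.1329] mm 280.4048858539594
[-50.4704 272.4642 173.175 ]
```

Emit:
servo_tool --moves '[{"x": 0,"y": 0,"z": 0,"rx": 0.667,"ry": 0.13,"rz": -0.39,"grip": 4},{"x": 0,"y": 0,"z": 0,"rx": 0.667,"ry": 0.13,"rz": -0.39,"grip": 4},{"x": 0,"y": 0,"z": 0,"rx": 0.667,"ry": 0.13,"rz": -0.39,"grip": 4},{"x": 0,"y": 0,"z": 0,"rx": 0.667,"ry": 0.13,"rz": -0.39,"grip": 4},{"x": 0,"y": 0,"z": 0,"rx": 0.667,"ry": 0.13,"rz": -0.39,"grip": 4}]'

```text
time: 8.18
eef_pos: [0.4655, -0.0333, 0.1733]
tcp_rot: [[-0.087, 0.968, 0.237], [0.996, 0.091, -0.009], [-0.031, 0.236, -0.971]]
contact_force: [-0.8, -1.1, -3.3]
gripper_width: 0.0111
grasp_force: 30.0
```

Emit:
servo_tool --moves '[{"x": 0,"y": 0,"z": 0,"rx": 0.667,"ry": 0.13,"rz": -0.39,"grip": 4},{"x": 0,"y": 0,"z": 0,"rx": 0.667,"ry": 0.13,"rz": -0.39,"grip": 4},{"x": 0,"y": 0,"z": 0,"rx": 0.667,"ry": 0.13,"rz": -0.39,"grip": 4},{"x": 0,"y": 0,"z": 0,"rx": 0,"ry": 0,"rz": 0,"grip": 4},{"x": 0,"y": 0,"z": 0,"rx": 0,"ry": 0,"rz": 0,"grip": 4}]'

```text
time: 8.6
eef_pos: [0.4661, -0.0331, 0.1726]
tcp_rot: [[-0.227, 0.974, 0.001], [0.974, 0.227, -0.001], [-0.001, 0.001, -1.0]]
contact_force: [0.4, -0.6, -2.0]
gripper_width: 0.0116
grasp_force: 30.0
```

```bash
python3 pl.py 0.12 -0.1
```

```text
turn units [0.0085 0.0069 0.0087] deg 0.09593480494341382 | shift units (before turn) [-0.6865 -0.1275  0.132 ] (after turn) [-0.6867 -0.1266  0.1316] mm 284.2252753439493
[-49.3566 274.6816 172.6238]
```

Emit:
servo_tool --moves '[{"x": -0.07,"y": -0.04,"z": 0,"rx": 0,"ry": 0,"rz": 0,"grip": 4},{"x": -0.08,"y": -0.04,"z": 0,"rx": 0,"ry": 0,"rz": 0,"grip": 4},{"x": -0.08,"y": -0.047,"z": 0,"rx": 0,"ry": 0,"rz": 0,"grip": 4},{"x": -0.09,"y": 0,"z": 0,"rx": 0,"ry": 0,"rz": 0,"grip": 4},{"x": -0.09,"y": 0,"z": 0,"rx": 0,"ry": 0,"rz": 0,"grip": 4}]'

```text
time: 9.02
eef_pos: [0.4529, -0.2061, 0.1733]
tcp_rot: [[-0.225, 0.974, 0.002], [0.974, 0.225, -0.001], [-0.002, 0.002, -1.0]]
contact_force: [1.3, 0.0, -2.1]
gripper_width: 0.0118
grasp_force: 30.0
```

Emit:
servo_tool --moves '[{"x": -0.09,"y": 0,"z": 0,"rx": 0,"ry": 0,"rz": 0,"grip": 4},{"x": -0.09,"y": 0,"z": 0,"rx": 0,"ry": 0,"rz": 0,"grip": 4},{"x": -0.07,"y": 0,"z": 0.06,"rx": 0,"ry": 0,"rz": 0,"grip": 4},{"x": -0.027,"y": 0,"z": 0.07,"rx": 0,"ry": 0,"rz": 0,"grip": 4},{"x": 0,"y": 0,"z": 0,"rx": 0,"ry": 0,"rz": 0,"grip": 4}]'

```text
time: 9.43
eef_pos: [0.4769, -0.3131, 0.1161]
tcp_rot: [[-0.224, 0.975, -0.004], [0.975, 0.224, 0.004], [0.005, -0.003, -1.0]]
contact_force: [0.0, 1.2, -4.0]
gripper_width: 0.0117
grasp_force: 30.0
```

Emit:
servo_tool --moves '[{"x": 0,"y": 0,"z": 0,"rx": 0,"ry": 0,"rz": 0,"grip": 4},{"x": 0,"y": 0,"z": 0,"rx": 0,"ry": 0,"rz": 0,"grip": 4}]'

```text
time: 9.6
eef_pos: [0.4791, -0.3121, 0.1224]
tcp_rot: [[-0.227, 0.974, 0.001], [0.974, 0.227, -0.001], [-0.002, 0.001, -1.0]]
contact_force: [0.9, 0.2, -1.9]
gripper_width: 0.0116
grasp_force: 30.0
```

```bash
python3 pl.py 0.03 -0.1
cat > chk.py <<'E'
from h import *
import sys
s,im,d,c=snap('wrist')
W=cloud('wrist',s,d,c);cv2.imwrite(sys.argv[1],im[:,:,::-1]);im=im.astype(int)
b=np.array([.5762,-.2895,0]);Rb=Ro.from_euler('Z',13.05,degrees=True).as_matrix()
L=(W-b)@Rb*1000
grey=(im.max(2)-im.min(2)<30)
with np.errstate(invalid='ignore'):
  bd=(abs(L[:,:,0])<50)&(abs(L[:,:,1])<110)&(abs(L[:,:,2]-22)<5)&(im[:,:,0]-im[:,:,2]>40)
  zt=float(sys.argv[2])
  pl=(L[:,:,0]>-130)&(L[:,:,0]<0)&(abs(L[:,:,1])<110)&(abs(L[:,:,2]-zt)<5)&(im.min(2)>60)&grey
for n,m in (('board',bd),('plate',pl)):
  q=L[m]; print(n,len(q),cv2.minAreaRect(q[:,:2].astype(np.float32)) if len(q) else '',np.percentile(q,[1,50,99],axis=0).round(1).tolist())
  if len(q) and n=='plate':
    A=np.c_[q[:,:2],np.ones(len(q))];print('slopes x,y deg',np.degrees(np.linalg.lstsq(A,q[:,2],rcond=None)[0][:2]))
E
python3 chk.py pics/w4.png 102
```

```text
turn units [0.009 0.013 0.012] deg 0.13676668136993161 | shift units (before turn) [ 0.0006 -0.0011  0.231 ] (after turn) [ 0.0002 -0.0008  0.231 ] mm 92.38201626281719
[-99.6715  -0.0863 122.3814]
board 22252 ((7.352394104003906, 0.5667877197265625), (67.34616088867188, 179.84713745117188), 0.040409158915281296) [[-25.0, -76.2, 19.3], [12.1, 23.1, 22.6], [39.7, 88.9, 26.6]]
plate 32247 ((-81.83894348144531, 0.602386474609375), (60.138553619384766, 174.9675750732422), 0.018435651436448097) [[-111.3, -82.8, 103.7], [-80.1, 49.5, 105.3], [-52.8, 87.4, 106.7]]
slopes x,y deg [ 0.0793 -0.3027]
```

View pics/w4.png

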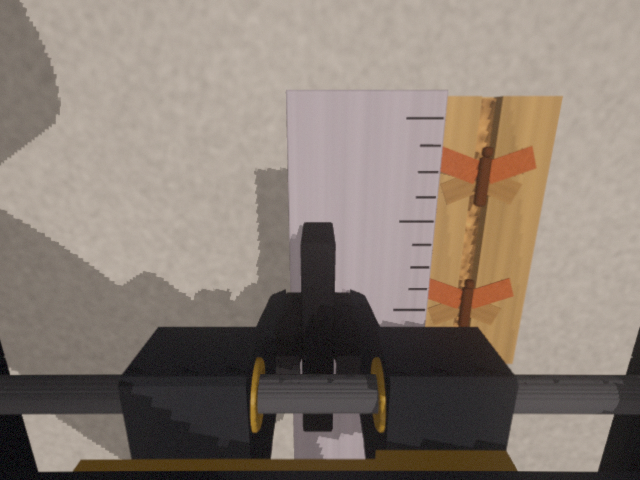

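Held level, with the scale side at (445,180) beside the board. The straightedge end is about 2 mm short of the board's end, and the scale edge sits at 47.9 mm from TCP as designed. I'll descend with a gap left.

Emit:
servo_tool --moves '[{"x": 0.006,"y": 0.005,"z": 0.04,"rx": 0,"ry": 0,"rz": 0,"grip": 4},{"x": 0,"y": 0,"z": 0.06,"rx": 0,"ry": 0,"rz": 0,"grip": 4},{"x": 0,"y": 0,"z": 0.06,"rx": 0,"ry": 0,"rz": 0,"grip": 4},{"x": 0,"y": 0,"z": 0.05,"rx": 0,"ry": 0,"rz": 0,"grip": 4},{"x": 0,"y": 0,"z": 0.02,"rx": 0,"ry": 0,"rz": 0,"grip": 4}]'

```text
time: 10.07
eef_pos: [0.4801, -0.3088, 0.0282]
tcp_rot: [[-0.228, 0.974, -0.001], [0.974, 0.228, 0.001], [0.001, -0.001, -1.0]]
contact_force: [-0.6, 0.6, -2.8]
gripper_width: 0.0118
grasp_force: 30.0
```

Emit:
servo_tool --moves '[{"x": 0,"y": 0,"z": 0.005,"rx": 0,"ry": 0,"rz": 0,"grip": 4},{"x": 0,"y": 0,"z": 0,"rx": 0,"ry": 0,"rz": 0,"grip": 4},{"x": 0,"y": 0,"z": 0,"rx": 0,"ry": 0,"rz": 0,"grip": 4},{"x": 0,"y": 0,"z": 0,"rx": 0,"ry": 0,"rz": 0,"grip": 4},{"x": 0,"y": 0,"z": 0,"rx": 0,"ry": 0,"rz": 0,"grip": 4}]'

```text
time: 10.48
eef_pos: [0.4808, -0.3103, 0.0281]
tcp_rot: [[-0.227, 0.974, 0.001], [0.974, 0.227, -0.001], [-0.002, 0.001, -1.0]]
contact_force: [1.1, -0.1, -3.2]
gripper_width: 0.0119
grasp_force: 30.0
```

```bash
python3 pl.py 0.023 -0.087 .002; python3 chk.py pics/w5.png 9
```

```text
turn units [0.0068 0.0134 0.0136] deg 0.13952803682489467 | shift units (before turn) [0.0018 0.0267 0.0128] (after turn) [0.0018 0.0267 0.0128] mm 11.85564228323069
[-97.6736   1.2609  28.1072]
board 46578 ((-2.71612548828125, 2.5453109741210938), (76.09827423095703, 175.46473693847656), 0.11213583499193192) [[-40.2, -75.7, 17.8], [-9.1, 34.0, 22.4], [32.5, 89.2, 26.6]]
plate 32441 ((-74.74495697021484, 2.4021530151367188), (70.36883544921875, 175.9651641845703), 0.026055848225951195) [[-109.3, -81.4, 9.4], [-78.1, 50.8, 11.0], [-50.8, 88.9, 12.5]]
slopes x,y deg [ 0.0697 -0.2983]
```

Emit:
servo_tool --moves '[{"x": 0,"y": 0,"z": 0.011,"rx": 0,"ry": 0,"rz": 0,"grip": 4},{"x": 0,"y": 0.01,"z": 0,"rx": 0,"ry": 0,"rz": 0,"grip": 4},{"x": 0,"y": 0.008,"z": 0,"rx": 0,"ry": 0,"rz": 0,"grip": 4},{"x": 0,"y": 0,"z": 0,"rx": 0,"ry": 0,"rz": 0,"grip": 4},{"x": 0,"y": 0,"z": 0,"rx": 0,"ry": 0,"rz": 0,"grip": 4}]'

```text
time: 10.95
eef_pos: [0.4876, -0.3083, 0.0225]
tcp_rot: [[-0.228, 0.974, -0.0], [0.974, 0.228, -0.0], [-0.0, -0.0, -1.0]]
contact_force: [-0.2, 1.1, -1.9]
gripper_width: 0.0123
grasp_force: 30.0
```

```bash
python3 pl.py 0.0225 -0.087 .0015; python3 chk.py pics/w6.png 7
```

```text
turn units [-0.0005  0.0004  0.0153] deg 0.10515004127403411 | shift units (before turn) [-0.0006  0.0088  0.0001] (after turn) [-0.0006  0.0088  0.0001] mm 3.5246649068455453
[-90.5176   1.7214  22.5251]
board 49631 ((-1.8048858642578125, 6.7888946533203125), (77.49404907226562, 168.2606658935547), 1.0335758924484253) [[-40.2, -68.7, 17.9], [-7.5, 37.3, 22.4], [34.3, 89.3, 26.6]]
plate 32612 ((-64.77099609375, 12.730628967285156), (127.57325744628906, 194.71694946289062), 0.2597050666809082) [[-102.3, -80.9, 3.8], [-71.0, 51.5, 5.5], [-43.6, 89.5, 7.0]]
slopes x,y deg [ 0.0626 -0.201 ]
```

Emit:
servo_tool --moves '[{"x": 0,"y": 0.004,"z": 0,"rx": 0,"ry": 0,"rz": 0,"grip": 4},{"x": 0,"y": 0.003,"z": 0,"rx": 0,"ry": 0,"rz": 0,"grip": 4},{"x": 0,"y": 0.003,"z": 0,"rx": 0,"ry": 0,"rz": 0,"grip": 4},{"x": 0,"y": 0,"z": 0,"rx": 0,"ry": 0,"rz": 0,"grip": 4},{"x": 0,"y": 0,"z": 0,"rx": 0,"ry": 0,"rz": 0,"grip": 4}]'

```text
time: 11.42
eef_pos: [0.4911, -0.3075, 0.0226]
tcp_rot: [[-0.227, 0.974, -0.001], [0.974, 0.227, 0.0], [0.0, -0.001, -1.0]]
contact_force: [-3.1, -0.4, -1.1]
gripper_width: 0.0117
grasp_force: 30.0
```

```bash
python3 pl.py 0.0225 -0.087 .0015; python3 chk.py pics/w7.png 6
```

```text
turn units [-0.0047 -0.0014  0.0127] deg 0.09375654927143164 | shift units (before turn) [-0.0004 -0.      0.0002] (after turn) [-0.0004 -0.      0.0002] mm 0.19480502841386796
[-86.9898   1.6718  22.5913]
board 51522 ((-0.034687042236328125, 6.950416564941406), (79.6016845703125, 169.2616424560547), 2.065614700317383) [[-39.4, -68.8, 17.9], [-4.8, 37.7, 22.4], [37.7, 89.2, 26.5]]
plate 38423 ((-64.9939956665039, 10.487899780273438), (129.9781036376953, 199.0138397216797), 0.003603645134717226) [[-126.5, -80.6, 1.0], [-69.4, 55.9, 5.4], [-15.5, 107.9, 7.0]]
slopes x,y deg [ 1.2023 -0.8474]
```

View pics/w7.png

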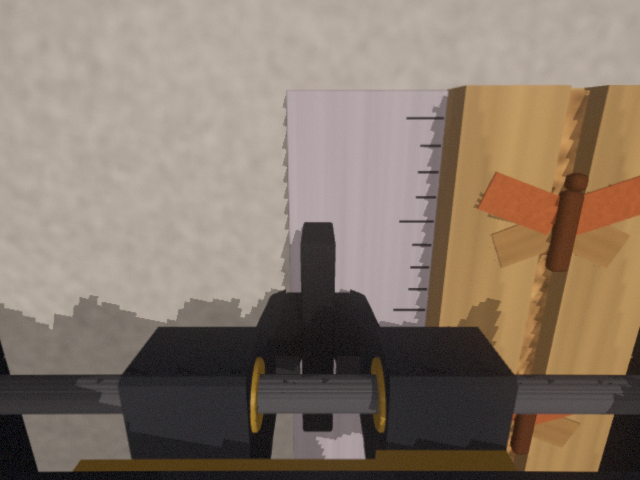

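Flush: the straightedge edge runs along the board's side at (447,90)–(427,325) with no visible gap, and there's 3 N of contact. Releasing with a small opening and rising straight up.

Emit:
servo_tool --moves '[{"x": 0,"y": 0,"z": 0.001,"rx": 0,"ry": 0,"rz": 0,"grip": 4},{"x": 0,"y": 0,"z": 0,"rx": 0,"ry": 0,"rz": 0,"grip": 16},{"x": 0,"y": 0,"z": 0,"rx": 0,"ry": 0,"rz": 0,"grip": 26},{"x": 0,"y": 0,"z": 0,"rx": 0,"ry": 0,"rz": 0,"grip": 26},{"x": 0,"y": 0,"z": 0,"rx": 0,"ry": 0,"rz": 0,"grip": 26}]'

```text
time: 11.88
eef_pos: [0.4915, -0.3076, 0.0224]
tcp_rot: [[-0.227, 0.974, 0.0], [0.974, 0.227, -0.0], [-0.001, 0.0, -1.0]]
contact_force: [-0.7, -0.3, -0.4]
gripper_width: 0.0259
grasp_force: 0.0
```

Emit:
servo_tool --moves '[{"x": 0,"y": 0,"z": -0.02,"rx": 0,"ry": 0,"rz": 0,"grip": 26},{"x": 0,"y": 0,"z": -0.05,"rx": 0,"ry": 0,"rz": 0,"grip": 26},{"x": 0,"y": 0,"z": -0.08,"rx": 0,"ry": 0,"rz": 0,"grip": 26},{"x": 0,"y": 0,"z": -0.1,"rx": 0,"ry": 0,"rz": 0,"grip": 26},{"x": 0,"y": 0,"z": -0.1,"rx": 0,"ry": 0,"rz": 0,"grip": 26}]'

```text
time: 12.3
eef_pos: [0.491, -0.3071, 0.1642]
tcp_rot: [[-0.227, 0.974, -0.001], [0.974, 0.227, 0.001], [0.001, -0.0, -1.0]]
contact_force: [-0.1, -0.3, 0.5]
gripper_width: 0.026
grasp_force: 0.0
```

Emit:
servo_tool --moves '[{"x": 0,"y": 0,"z": -0.1,"rx": 0,"ry": 0,"rz": 0,"grip": 80},{"x": 0.08,"y": 0,"z": -0.05,"rx": 0,"ry": 0,"rz": 0,"grip": 80},{"x": 0,"y": 0,"z": 0,"rx": 0,"ry": 0,"rz": 0,"grip": 80},{"x": 0,"y": 0,"z": 0,"rx": 0,"ry": 0,"rz": 0,"grip": 80},{"x": 0,"y": 0,"z": 0,"rx": 0,"ry": 0,"rz": 0,"grip": 80}]'

```text
time: 12.72
eef_pos: [0.4839, -0.2763, 0.2218]
tcp_rot: [[-0.228, 0.974, -0.001], [0.974, 0.228, 0.0], [0.0, -0.001, -1.0]]
contact_force: [-0.3, -0.1, -0.7]
gripper_width: 0.057
grasp_force: 0.0
```

```bash
cat > fin.py <<'E'
from h import *
s,im,d,c=snap('wrist')
W=cloud('wrist',s,d,c);cv2.imwrite('pics/w8.png',im[:,:,::-1]);im=im.astype(int)
b=np.array([.5762,-.2895,0]);Rb=Ro.from_euler('Z',13.05,degrees=True).as_matrix()
L=(W-b)@Rb*1000
with np.errstate(invalid='ignore'):
  reg=(L[:,:,0]>-140)&(L[:,:,0]<60)&(abs(L[:,:,1])<125)
  bd=reg&(abs(L[:,:,2]-22)<5)&(L[:,:,0]>-55)
  pl=reg&(abs(L[:,:,2]-5)<4)&(im[:,:,2]>im[:,:,1]+2)&(im.min(2)>80)
  rb=reg&(L[:,:,2]>26)&(L[:,:,2]<38)&(im.max(2)<60)&(L[:,:,0]<-60)
for n,m in (('board',bd),('plate',pl),('rib',rb)):
  m=cv2.morphologyEx(m.astype(np.uint8),cv2.MORPH_OPEN,np.ones((5,5)))
  k,lab,st,_=cv2.connectedComponentsWithStats(m); m=lab==1+st[1:,4].argmax()
  q=L[m];print(n,len(q),cv2.minAreaRect(q[:,:2].astype(np.float32)),np.percentile(q,[1,50,99],axis=0).round(1).tolist())
E
python3 fin.py
```

```text
board 6493 ((-20.726558685302734, 0.34027862548828125), (37.59667205810547, 179.8359375), 0.004999758210033178) [[-39.3, -85.1, 19.8], [-23.9, 19.9, 22.5], [-3.5, 89.3, 24.9]]Traceback (most recent call last):
  File "fin.py", line 13, in <module>
    k,lab,st,_=cv2.connectedComponentsWithStats(m); m=lab==1+st[1:,4].argmax()
                                                             ~~~~~~~~~~~~~~~^^
ValueError: attempt to get argmax of an empty sequence
```

View pics/w8.png

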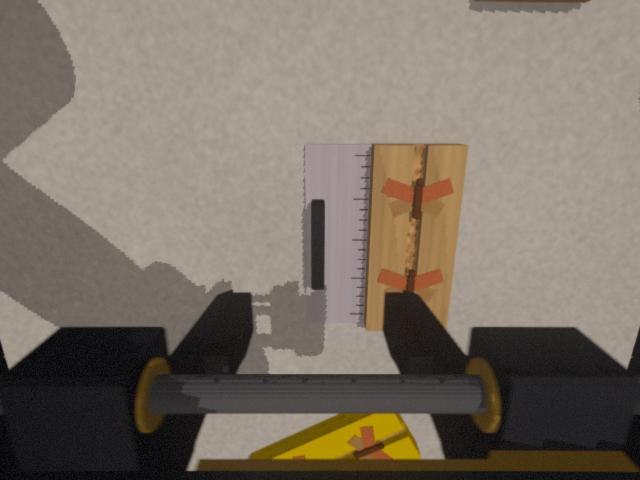

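The picture shows the straightedge (337,233) flush along the board (415,237), with their ends level. A quick numeric check of the straightedge, then hand in.

```bash
sed -i "s/pl=reg.*/pl=reg\&(L[:,:,2]>2.5)\&(L[:,:,2]<9)\&(L[:,:,0]<-34)\&(im[:,:,2]>im[:,:,1])/; s/m=lab==1+st\[1:,4\].argmax()/m=(lab==1+st[1:,4].argmax()) if k>1 else m>0/; s/  q=L\[m\];/  q=L[m]\n  if len(q):/" fin.py; python3 fin.py
```

```text
board 6689 ((-20.62646484375, -0.118255615234375), (180.65655517578125, 37.909706115722656), 89.88868713378906) [[-39.3, -86.6, 19.8], [-23.6, 17.9, 22.5], [-3.6, 89.3, 24.9]]
plate 4731 ((-71.89161682128906, 0.22885894775390625), (177.93186950683594, 54.500370025634766), 89.18766784667969) [[-97.3, -84.9, 3.7], [-67.9, 26.5, 5.3], [-46.6, 86.4, 7.0]]
rib 998 ((-87.66065979003906, 0.8715705871582031), (10.168596267700195, 78.83489990234375), 0.3298984467983246) [[-92.5, -37.7, 30.3], [-87.1, 3.1, 33.3], [-82.4, 40.0, 35.0]]
```

```bash
python3 -c "
from rig import bot
print(bot.sign_off())"
```

```text
the job is handed in; nothing more can be done
None
```

I handed the job in at about 13 s of robot time: the straightedge lies flat with its scale edge flush against the board's near side and the ends level to about 1 mm. The board moved about 0.5 mm, the cork block, jar and dish were not touched, and the hand-in returned no verdict.

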